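# Clear the ware boards, check painted dishes in the foot mirror and sort them

### The arm

A 6-joint arm with a two-finger parallel gripper is mounted at the origin on the work surface. World frame = base frame: x ahead of the robot, y to its left, z up, the work surface at z = 0. Lengths are in m, angles in degrees, forces in N, time in s.
With the tool pointing down it reaches from about 0.375 to 0.75 m from the base axis. Payload 9 kg.
Tool frame: the origin (TCP) lies where the fingers leave the gripper's body, on its centre line; the fingertips stand 73 mm ahead of it and the grasp point (between the pads) lies 54 mm ahead of it (robot.tip_reach is the distance from the TCP to the fingertips, in m); z points along the fingers, y is the line along which they close (so a half turn about z gives the same grasp; the last joint's range is limited). The gripper opens to 85 mm and grips with 20 to 120 N. Pads are 22 mm wide; open, the fingers measure 114 mm over their backs; the gripper's body (76 mm by 85 mm) begins 54 mm behind the grasp point. The pads swing forward as they close: fully open they stand 13 mm farther back than shut.
Start: joints at [51.927, 5.964, 5.575, 89.605, 0, 77.527], TCP at [0.259, 0.541, 0.304] pointing down, gripper open.
Joint ranges: [-171.21, 171.21], [-48.23, 106.86], [-62.78, 66.21], [-105.2, 120.99], [-86.42, 89.51], [-180, 180]. Speed limits (degrees/s): [127.2, 127.2, 147.25, 180, 180, 180].

### API

Orientations are given as [roll, pitch, yaw] about the fixed x, y, z axes, in that order (R = Rz(yaw) Ry(pitch) Rx(roll)).
In Python, from plant import robot gives the robot as it stands. Calls block until the motion is done:
- robot.move_pose(position, orientation): joint-space move of the TCP to a pose.
- robot.line_to(position, vel=0.15, rotation=None, guard=None): straight line of the TCP; rotation=None keeps the orientation; vel is the mean speed in m/s. With guard (N) it stops when the force on the tool has changed by that much, and returns True; else False.
- robot.goto_joints(angles): joint-space move.
- robot.set_gripper(opening): finger opening in m; the grip force is fixed at half the most; returns when the fingers have stopped.
- robot.pause(seconds).
- robot.ik(position, orientation): joint angles nearest the present ones, or None.
- robot.observe(): the state.
- robot.grab_frame(name): name is "scene" or "side" or "wrist"; returns the picture (400x640x3 uint8, blue, green, red); there is no depth.
- robot.get_calibration(name): a dict with "vertical_fov" (degrees; the focal length in pixels is half the picture's height over the tangent of half this angle, whatever the lens; pixels are square), "cx", "cy" (the principal point, pixels), "rvec" (rotation vector, rad) and "tvec" (3), from world to camera coordinates, as OpenCV has them. Camera axes: x right, y down, z forward; pixel columns grow to the right and rows downward; lengths in m; the calibration is good to about 2 mm. A picture is of the moment at which its call begins: read the wrist's pose just before it. get_calibration takes no time and is no camera call; for the wrist camera it gives the pose at the moment of the call.
A pose or a line that the arm cannot do raises robot.IKError and nothing moves.
- robot.job_done(): hands the job in; it is judged then, once.
The state is a dict: "time": time; "q": joint angles; "qvel": joint speeds; "joint_torque": joint torques, N m; "tool_pos": TCP position; "tcp_rot": TCP orientation; "ft_force": force on the tool from outside, world axes, zero at the start; "torque": the same for the moment, N m; "gripper_width": finger opening in m; "gripper_force": force on a finger pad.
Only numpy, scipy, OpenCV 4.12 (cv2) and the standard library are available. Lean on these libraries where they do the work, as an engineer would, in place of code of your own. Each camera call takes 0.05 s, during which the arm holds its last target. There are 200 camera calls.

### The job

First push the dried clay flakes off both ware boards onto the bench with the scraper block, never with the fingers, and put the scraper back down on the bench. Then check the undersides of the dishes without turning them over, for their paint is wet: working from the left, lift each dish in turn, hold it level and still for about two seconds centred over the little mirror with its underside at the height of the lamp, and sort them by length onto the boards, long dishes on the wide board, short ones on the narrow one, each set down gently, flat and straight across between the battens. Keep every dish face up and level, and leave the jar and bowl where they are.

Things in the scene. Friction and masses are not known exactly. Their poses are not given: they have to be found in the camera images.
- dish1: a long dish: narrow oblong ceramic dish with round ends, white with blue brushwork, 160 mm long, 52 mm wide, 28 mm high; walls upright, 6 mm thick, floor 6 mm thick, about 0.28 kg. Origin: centre of its underside; x along its length, y across, z up. It starts lying on the bench, length roughly along world x, the leftmost (largest y) of the queue; absent (None) in some starts
- dish2: a short dish: narrow oblong ceramic dish with round ends, white with blue brushwork, 110 mm long, 52 mm wide, 28 mm high; walls upright, 6 mm thick, floor 6 mm thick, about 0.2 kg. Origin: centre of its underside; x along its length, y across, z up. It starts lying on the bench, length roughly along world x, second from the left; absent (None) in some starts
- dish3: a short dish: narrow oblong ceramic dish with round ends, white with blue brushwork, 110 mm long, 52 mm wide, 28 mm high; walls upright, 6 mm thick, floor 6 mm thick, about 0.2 kg. Origin: centre of its underside; x along its length, y across, z up. It starts lying on the bench, length roughly along world x, third from the left; absent (None) in some starts
- dish4: a long dish: narrow oblong ceramic dish with round ends, white with blue brushwork, 160 mm long, 52 mm wide, 28 mm high; walls upright, 6 mm thick, floor 6 mm thick, about 0.28 kg. Origin: centre of its underside; x along its length, y across, z up. It starts lying on the bench, length roughly along world x, the rightmost of the queue; absent (None) in some starts
- long_board: fixed ware board for the long dishes: plank 204 mm (its x) by 240 mm (its y), 12 mm thick, a batten 12 mm wide along each 240 mm edge, standing 7 mm above the plank, 180 mm clear between them: a dish lies across it (dish x along board x). Two fit side by side, at y = +57 and -57 mm. Origin: centre of underside. Either board may be the nearer one
- short_board: fixed ware board for the short dishes: plank 154 mm (its x) by 240 mm (its y), 12 mm thick, a batten 12 mm wide along each 240 mm edge, standing 7 mm above the plank, 130 mm clear between them: a dish lies across it (dish x along board x). Two fit side by side, at y = +57 and -57 mm. Origin: centre of underside. Either board may be the nearer one
- mirror: fixed foot mirror: round tilted mirror 110 mm across on a pedestal, rim at most 60 mm above the bench; beyond it (its +x side) a 10 mm post with a small lamp 38 mm across that points back over the mirror; the lamp face is 97 mm from the mirror's axis, its centre 200 mm above the bench, its top at 220 mm. Origin: centre of the base underside, z up
- view (a point): the viewing point in the air on the mirror's vertical axis, level with the lamp's centre, 200 mm above the bench: the centre of a shown dish's underside belongs here
- brush_jar: bystander: terracotta jar with four brushes, 72 mm across, about 175 mm high; origin at the centre of its underside
- colour_bowl: bystander: small bowl of blue colour, 100 mm across the rim, 40 mm high; origin at the centre of its underside
- scraper: scraper block: wooden block 110 mm long (x), 24 mm thick (y), standing on a 10 mm wide rubber blade, 45 mm high in all; the blade is its lowest 12 mm. Grip it across the 24 mm. Origin: centre of the blade's lower edge, z up. It starts standing on the bench in front of the robot, about 0.12 kg
- flake1: loose flake of dried clay, about 26 by 26 by 7 mm, starting on the plank of the long board; origin at its centre; absent (None) in some starts
- flake2: loose flake of dried clay, about 26 by 26 by 7 mm, starting on the plank of the long board; origin at its centre; absent (None) in some starts
- flake3: loose flake of dried clay, about 26 by 26 by 7 mm, starting on the plank of the short board; origin at its centre; absent (None) in some starts
- flake4: loose flake of dried clay, about 26 by 26 by 7 mm, starting on the plank of the short board; origin at its centre; absent (None) in some starts

How it is judged:
By the outcome, as a careful person would: the job done as asked, in the order asked, and still so for the second after the job is handed in, with the robot touching nothing.
Of flake1, flake2, flake3, flake4 only 2 to 4 are there at a start; the rules pass over those that are not, and their reading is None.
Of dish1, dish2, dish3, dish4 only 3 to 4 are there at a start; the rules pass over those that are not, and their reading is None.
At some moment in a run one of dish1, dish2, dish3, dish4 may be knocked a few centimetres aside while the robot is not near it.
It also fails if it takes over 210 s, if anything falls off the work surface, if the arm or the gripper's body presses on something with over 40 N, if the wrist force passes 120 N, or if a joint passes its speed limit or range.

## Working session

There is one attempt and no reset: what is moved stays moved. The work goes in short steps, each a Python script; the robot and the scene stay as the last script left them, time stands still between calls to the robot, and variables do not carry over. Pictures are saved under pics/ and viewed, at most 14 in all, crops included, and the job is handed in when it is done.

```bash
ls; mkdir -p pics; python3 - <<'E'
from plant import robot
import cv2
for n in("scene","side"):
    cv2.imwrite(f"pics/{n}0.png",robot.grab_frame(n))
    print(n,robot.get_calibration(n))
print(robot.get_calibration("wrist"))
o=robot.observe();print(o["time"],o["tool_pos"],o["tcp_rot"],o["gripper_width"])
E
```

```text
pics
scene {'vertical_fov': 55.43642134974705, 'cx': 316.53647324015867, 'cy': 203.3674168970426, 'rvec': array([ 0.9906517 ,  2.4849708 , -1.02489817]), 'tvec': array([ 0.3753313 , -0.20346677,  1.48756204])}
side {'vertical_fov': 47.85275527005679, 'cx': 322.08612741870525, 'cy': 202.80207235650937, 'rvec': array([ 2.24377021, -0.18931667,  0.11293287]), 'tvec': array([-0.55240833,  0.22040591,  1.16438646])}
{'vertical_fov': 64.97718288574461, 'cx': 320.68829706819713, 'cy': 200.44425436432422, 'rvec': array([-2.41352311, -1.51986443, -0.25139035]), 'tvec': array([-0.59884841, -0.04204671,  0.38060378])}
0.1 [0.25909386 0.54092211 0.30320133] [-1.79932427e+02 -1.39516724e-02  1.54401483e+02] 0.08551265359668228
```

View pics/scene0.png

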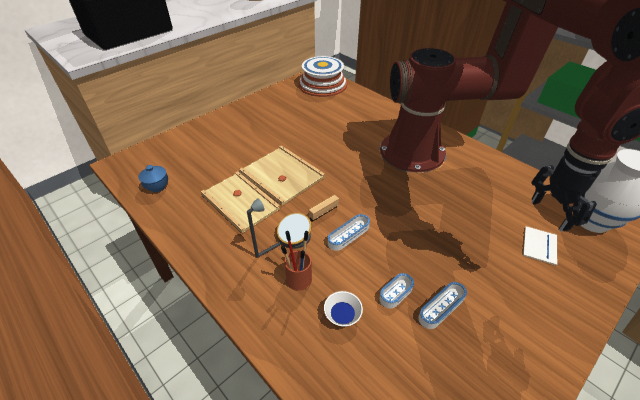

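View pics/side0.png

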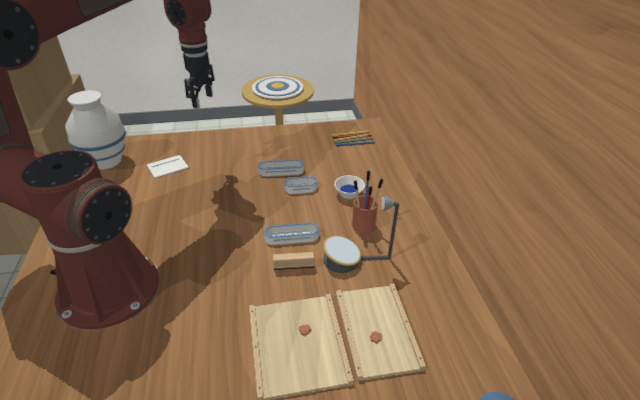

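The scene picture shows three dishes: long at about (442,305), short at (396,290) and long at (348,232). The scraper is at (323,208), the mirror at (295,232) and the lamp at (257,205). The wide board is the nearer one at (282,175), with the narrow one at (238,200). There is one flake on each board. Next I'll take enlarged crops.

```bash
python3 - <<'E'
import cv2
def crop(n,u0,v0,w,h,s,out):
    im=cv2.imread(f"pics/{n}.png")[v0:v0+h,u0:u0+w]
    im=cv2.resize(im,None,fx=s,fy=s,interpolation=cv2.INTER_CUBIC)
    for u in range(-(-u0//20)*20,u0+w,20):
        cv2.line(im,((u-u0)*s,0),((u-u0)*s,6),(0,0,255),1);cv2.putText(im,str(u),((u-u0)*s,18),0,.4,(0,0,255),1)
    for v in range(-(-v0//20)*20,v0+h,20):
        cv2.line(im,(0,(v-v0)*s),(6,(v-v0)*s),(0,0,255),1);cv2.putText(im,str(v),(8,(v-v0)*s+4),0,.4,(0,0,255),1)
    cv2.imwrite(out,im)
crop("side0",240,140,200,146,4,"pics/c1.png")
crop("side0",240,254,200,146,4,"pics/c2.png")
E
```

```text
(no output)
```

View pics/c1.png

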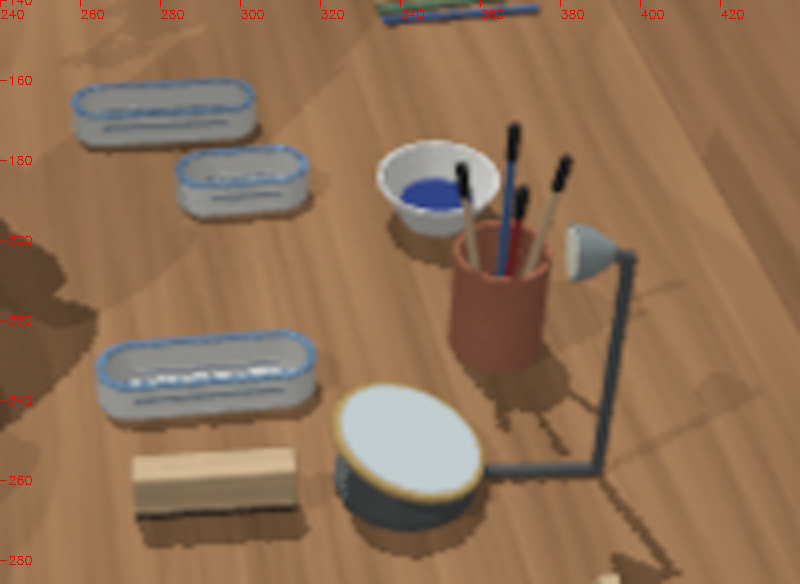

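View pics/c2.png

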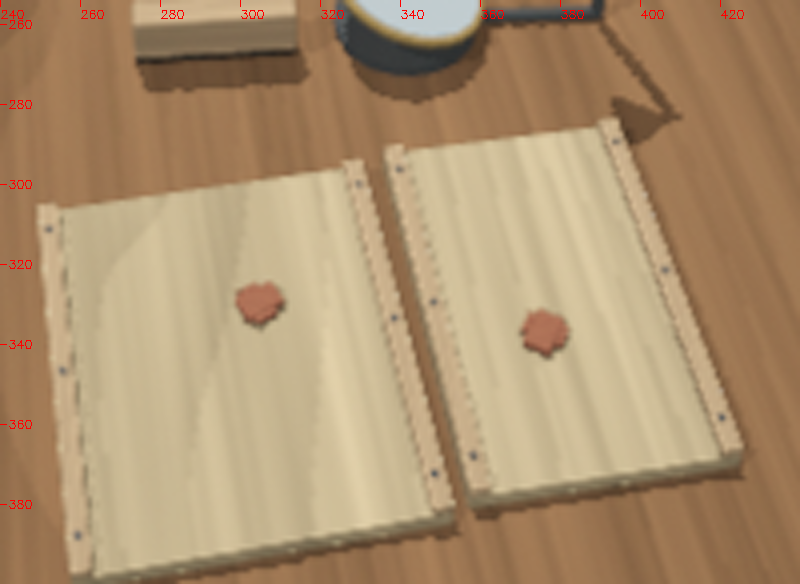

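```bash
cat > h.py <<'E'
import numpy as np,cv2
from scipy.optimize import least_squares
def cam(c,h=400):
    f=h/2/np.tan(np.radians(c["vertical_fov"]/2))
    return np.array([[f,0,c["cx"]],[0,f,c["cy"]],[0,0,1.]]),np.array(c["rvec"]),np.array(c["tvec"])
def w2p(C,P):
    return cv2.projectPoints(np.array(P,float).reshape(-1,1,3),C[1],C[2],C[0],None)[0][:,0]
def p2w(C,uv,z):
    R=cv2.Rodrigues(C[1])[0]; o=-R.T@C[2]
    d=R.T@np.linalg.inv(C[0])@np.array([uv[0],uv[1],1.])
    return o+d*(z-o[2])/d[2]
def body(p,pts):
    c,s=np.cos(p[2]),np.sin(p[2]);pts=np.array(pts,float)
    return np.c_[p[0]+c*pts[:,0]-s*pts[:,1],p[1]+s*pts[:,0]+c*pts[:,1],pts[:,2]]
def fit(C,pts,uv,p0):
    r=least_squares(lambda p:(w2p(C,body(p,pts))-np.array(uv)).ravel(),p0)
    return r.x,np.sqrt(np.mean(r.fun**2)*2)
def stadium(L,W=.052,z=.028,n=12):
    a=np.linspace(-np.pi/2,np.pi/2,n);h=L/2-W/2
    e=np.c_[h+W/2*np.cos(a),W/2*np.sin(a)]
    return np.c_[np.r_[e,-e],np.full(2*n,z)]
def rect(l,w,z): return [[-l/2,w/2,z],[l/2,w/2,z],[l/2,-w/2,z],[-l/2,-w/2,z]]
E
cat > m.py <<'E'
from plant import robot
from h import *
C=cam(robot.get_calibration("side"));S=cam(robot.get_calibration("scene"))
t=lambda L:[(240+x/4,140+y/4) for x,y in L]
b=lambda L:[(240+x/4,254+y/4) for x,y in L]
res={}
res["long"],e=fit(C,rect(.204,.24,.019),b([(38,205),(364,160),(455,515),(72,576)]),[.5,-.3,0]);print("long",res["long"],e)
res["short"],e=fit(C,rect(.154,.24,.019),b([(385,148),(618,118),(743,452),(468,492)]),[.7,-.3,0]);print("short",res["short"],e)
res["scr"],e=fit(C,rect(.11,.024,.045),t([(133,459),(296,450),(297,472),(133,481)]),[.5,0,0]);print("scr",res["scr"],e)
for n,l,r in(("dA",(72,102),(256,97)),("dS",(176,169),(308,165)),("dB",(97,373),(316,347))):
    P=[p2w(C,q,.028) for q in t([l,r])];d=P[1]-P[0];m=(P[0]+P[1])/2
    res[n]=np.array([m[0],m[1],np.arctan2(d[1],d[0])]);print(n,res[n],np.hypot(*d[:2]))
print("post",p2w(C,t([(597,470)])[0],.005),"mir",p2w(C,t([(408,444)])[0],.045),"lamp top",p2w(C,t([(572,252)])[0],.2))
print("jar",p2w(C,t([(498,345)])[0],.0),"bowl",p2w(C,t([(438,180)])[0],.04))
print("flakes",[p2w(C,q,.0155).round(3) for q in b([(260,303),(545,332)])])
im=robot.grab_frame("scene")
sh={"long":rect(.204,.24,.019),"short":rect(.154,.24,.019),"scr":rect(.11,.024,.045),"dA":stadium(.16),"dB":stadium(.16),"dS":stadium(.11)}
k=3
im=cv2.resize(im[140:330,190:470],None,fx=2.85,fy=2.85,interpolation=cv2.INTER_CUBIC)
for n,p in res.items():
    q=(w2p(S,body(p,sh[n]))-[190,140]+.5)*2.85
    cv2.polylines(im,[q.round().astype(int)],True,(0,255,0),1)
cv2.imwrite("pics/ov.png",im)
E
python3 m.py
```

```text
long [ 0.46084679 -0.24927327  0.01058966] 0.673828886674246
short [ 0.65129099 -0.239572   -0.01281812] 0.2937473085770593
scr [ 0.48248481 -0.00699803 -0.08565031] 0.5539303632898542
dA [ 0.49678692  0.45473575 -0.10360231] 0.15940922053815149
dS [ 0.54985394  0.34611769 -0.10265636] 0.10918289192114884
dB [0.49233871 0.11576594 0.0171477 ] 0.16007544777359725
post [ 0.74901732 -0.01508812  0.005     ] mir [ 0.61375598 -0.00793553  0.045     ] lamp top [ 0.71240059 -0.0084514   0.2       ]
jar [0.71467707 0.12832038 0.        ] bowl [0.70206879 0.28787605 0.04      ]
flakes [array([ 0.481, -0.22 ,  0.015]), array([ 0.641, -0.266,  0.015])]
```

View pics/ov.png

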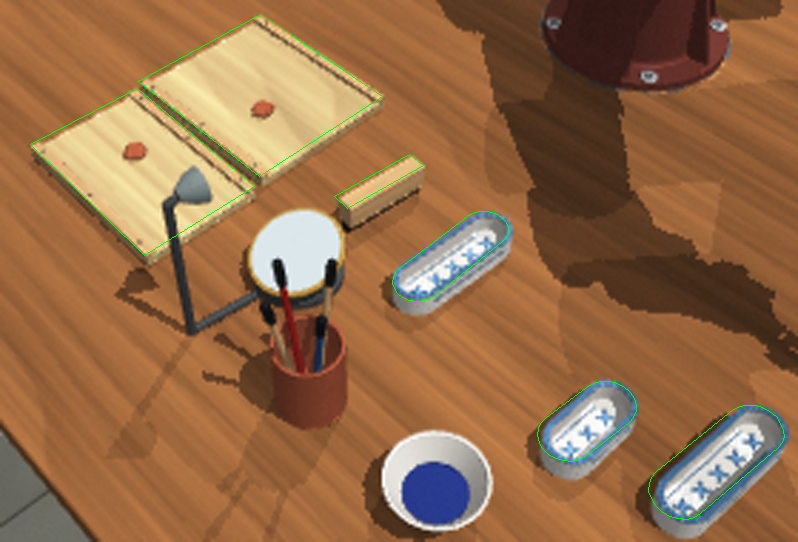

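The overlay, fitted from the side camera, lands on every object in the scene camera to within about 1 px (2 mm), and the dish lengths match. Now I'll pin down the mirror and pick up the scraper.

```bash
cat > r.py <<'E'
from plant import robot
from h import *
def yaw(th): return [180,0,(180+np.degrees(th)+180)%360-180]
def hover(x,y,z,th): robot.move_pose([x,y,z],yaw(th))
def st(*a):
    o=robot.observe();print(*a,round(o["time"],1),o["tool_pos"].round(4),np.round(o["tcp_rot"],2),"w",round(o["gripper_width"],4),"F",np.round(o["ft_force"],1),"q6",round(o["q"][5],1))
def line(x,y,z,v=.15,th=None,guard=None):
    return robot.line_to([x,y,z],vel=v,rotation=None if th is None else yaw(th),guard=guard)
E
python3 - <<'E'
from r import *
C=cam(robot.get_calibration("side"));S=cam(robot.get_calibration("scene"))
def tri(a,b):
    P=[]
    for c,u in((C,a),(S,b)):P.append(c[0]@np.c_[cv2.Rodrigues(c[1])[0],c[2]])
    X=cv2.triangulatePoints(P[0],P[1],np.array(a,float),np.array(b,float))[:,0];X=X[:3]/X[3]
    return X.round(4),w2p(C,[X])[0].round(1)-a,w2p(S,[X])[0].round(1)-b
print("disc",tri((240+408/4,140+444/4),(190+297/2.85,140+255/2.85)))
print("post foot",tri((240+597/4,140+470/4),(190+192/2.85,140+328/2.85)))
print("post top",tri((240+627/4,140+257/4),(190+170/2.85,140+205/2.85)))
for a in[(.482,-.007,.25),(.482,-.007,.089),(.641,-.31,.1),(.651,-.297,.2),(.615,-.008,.28),(.497,.455,.08)]:
    q=robot.ik(list(a),yaw(0));print(a,None if q is None else np.round(q,0))
robot.set_gripper(.085)
hover(.482,-.007,.20,-.0857);st("hov")
line(.482,-.007,.089,.08);st("down")
robot.set_gripper(.0);st("grip")
line(.482,-.007,.20,.1);st("up")
E
```

```text
disc (array([0.6167, 0.006 , 0.0311]), array([-0.2, -0.1]), array([-0.31052632,  0.12631579]))
post foot (array([ 0.7483, -0.0132,  0.0036]), array([-0.45, -0.1 ]), array([-0.66842105,  0.2122807 ]))
post top (array([ 0.7479, -0.0099,  0.1929]), array([-0.35, -0.05]), array([-0.54912281,  0.17017544]))
(0.482, -0.007, 0.25) [-16. -15. -20.  85.   0. -16.]
(0.482, -0.007, 0.089) [-16. -10. -33.  67.   0. -16.]
(0.641, -0.31, 0.1) [-36.  29.  11.  72.   0. -36.]
(0.651, -0.297, 0.2) [-35.  27.  19.  82.   0. -35.]
(0.615, -0.008, 0.28) [-13.   8.   6.  87.   0. -13.]
(0.497, 0.455, 0.08) [31. 23.  2. 69.  0. 31.]
hov 2.5 [ 0.4822 -0.0065  0.2002] [1.8000e+02 2.0000e-02 1.7513e+02] w 0.0852 F [ 0.2 -0.3  0.5] q6 -11.5
down 4.1 [ 0.4823 -0.0071  0.0895] [-1.7999e+02  5.0000e-02  1.7509e+02] w 0.0855 F [-0.6 -0.6  0.2] q6 -11.5
grip 4.7 [ 0.4822 -0.007   0.0893] [-1.7999e+02  3.0000e-02  1.7509e+02] w 0.0229 F [0.8 1.  3.4] q6 -11.5
up 5.9 [ 0.4816 -0.0069  0.1992] [ 1.7999e+02 -7.0000e-02  1.7509e+02] w 0.0233 F [ 0.7 -0.1 -1.1] q6 -11.5
```

```bash
python3 - <<'E'
from r import *
def sweep(x0,y0,y1,th):
    z=.1030
    hover(x0,y0,.20,th)
    print("guard",line(x0,y0,z,.08,guard=10));st("down")
    x1=x0-np.tan(th)*(y1-y0)   # stay parallel to the board's y axis
    print("guard",line(x1,y1,z,.06,guard=25));st("end")
    line(x1,y1-.012,z+.01,.08); line(x1,y1-.012,.20,.12)
sweep(.474,-.265,-.09,.0106)
sweep(.645,-.310,-.09,-.0128)
cv2.imwrite("pics/side1.png",robot.grab_frame("side")); cv2.imwrite("pics/sc1.png",robot.grab_frame("scene"))
hover(.50,-.06,.30,0)
line(.54,-.06,.36,.15)
import json
c=robot.get_calibration("wrist");cv2.imwrite("pics/w1.png",robot.grab_frame("wrist"));st("w")
json.dump({k:np.array(v).tolist() for k,v in c.items()},open("w1.json","w"))
a=cv2.imread("pics/side1.png")[130:400,235:435];w=cv2.imread("pics/w1.png")
cv2.imwrite("pics/v1.png",np.hstack([cv2.resize(a,(400,540)),np.vstack([cv2.resize(w,(400,250)),np.zeros((290,400,3),np.uint8)])]))
E
```

```text
guard False
down 8.3 [ 0.4743 -0.2653  0.1036] [-1.7996e+02  4.0000e-02 -1.7939e+02] w 0.0231 F [ 0.   0.7 -0.7] q6 -43.6
guard False
end 11.3 [ 0.4721 -0.0901  0.103 ] [-180.     0.  -179.4] w 0.0233 F [ 0.9  0.  -1.1] q6 -27.0
guard False
down 15.0 [ 0.6454 -0.3103  0.1038] [-1.7996e+02  6.0000e-02  1.7927e+02] w 0.0231 F [ 0.2  0.3 -1. ] q6 -35.4
guard False
end 18.8 [ 0.6478 -0.0901  0.103 ] [-180.      0.    179.26] w 0.0227 F [ 0.3 -0.6 -1.1] q6 -18.6
w 21.6 [ 0.5398 -0.06    0.3583] [ 1.7995e+02 -1.3000e-01  1.8000e+02] w 0.0235 F [ 0.1  0.  -1.8] q6 -20.1
```

View pics/v1.png

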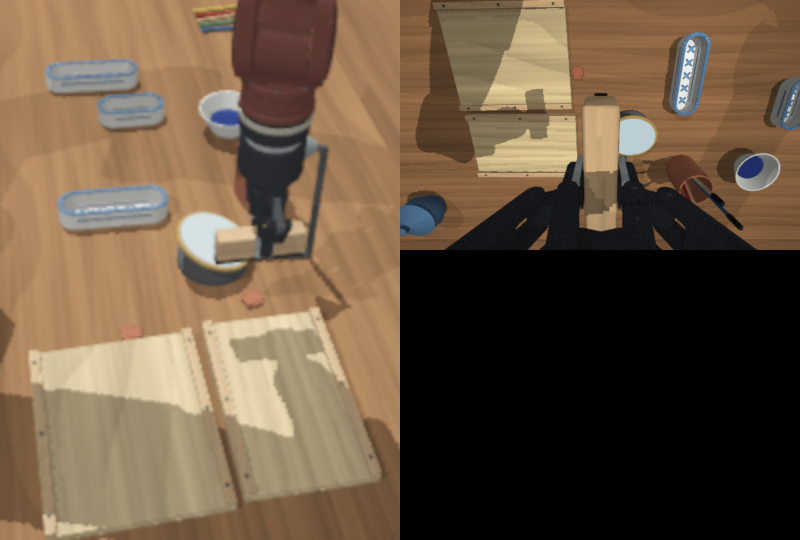

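Both planks are clear. The flakes lie on the bench just past the board edges, at side-composite (130,332) and (252,298). I'll set the scraper down, then look at the mirror and flakes with the wrist camera.

```bash
python3 - <<'E'
from r import *
import json
hover(.482,-.002,.20,0)
line(.482,-.002,.098,.1)
print(line(.482,-.002,.086,.02,guard=4));st("touch")
robot.set_gripper(.06);robot.pause(.2);st("rel")
z=robot.observe()["tool_pos"]
line(.482,-.002,.25,.15)
hover(.50,-.04,.38,0)
c=robot.get_calibration("wrist");w=robot.grab_frame("wrist");cv2.imwrite("pics/w2.png",w);st("w")
json.dump({k:np.array(v).tolist() for k,v in c.items()},open("w2.json","w"))
cv2.imwrite("pics/v2.png",cv2.resize(w,(800,500),interpolation=cv2.INTER_CUBIC))
E
```

```text
True
touch 23.9 [ 0.4821 -0.002   0.0892] [-1.8e+02  1.0e-02 -1.8e+02] w 0.0229 F [-0.5  1.   5. ] q6 -15.8
rel 24.6 [ 0.4816 -0.0019  0.0887] [ 1.7998e+02 -5.0000e-02  1.8000e+02] w 0.0602 F [ 0.3 -0.2 -0.4] q6 -15.8
w 26.5 [ 0.4998 -0.0399  0.3786] [ 1.7996e+02 -1.1000e-01  1.8000e+02] w 0.0602 F [-0.2  1.   0.2] q6 -19.5
```

View pics/v2.png

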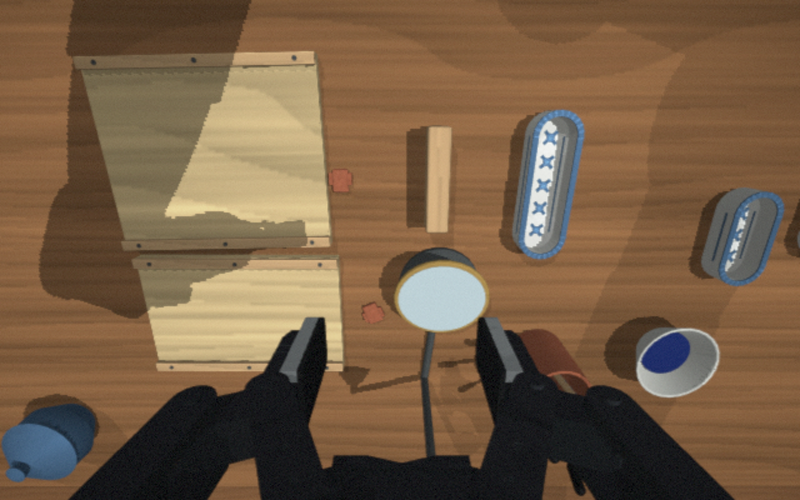

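```bash
python3 - <<'E'
from r import *
import json
C=cam(robot.get_calibration("side"));S=cam(robot.get_calibration("scene"));W=cam(json.load(open("w2.json")))
def ms(obs):
    r=least_squares(lambda X:np.concatenate([w2p(c,[X])[0]-u for c,u in obs]),[.6,0,.05]);return r.x.round(4),r.fun.round(1)
t=lambda x,y:np.array([240+x/4,140+y/4]);s=lambda x,y:np.array([190+x/2.85,140+y/2.85]);w=lambda x,y:np.array([x/1.25,y/1.25])
print("disc",ms([(C,t(408,444)),(S,s(297,255)),(W,w(442,291))]))
print("disc SW",ms([(C,t(408,444)),(W,w(442,291))]))
print("foot",ms([(C,t(597,470)),(S,s(192,328)),(W,w(426,377))]))
print("arm pt",p2w(W,w(432,333),.005))
# sanity: dish B / board / scraper from the wrist, flakes
print("dB ends",p2w(W,w(556,110),.028),p2w(W,w(540,258),.028),"scr",p2w(W,w(439,127),.045),p2w(W,w(439,232),.045))
print("dB centre",p2w(W,w(549,184),.028),"flakes",p2w(W,w(342,181),.004),p2w(W,w(373,313),.004))
print("long corners",[p2w(W,w(*q),.019).round(4) for q in((75,57),(315,52),(330,246),(124,250))])
print("short corners",[p2w(W,w(*q),.019).round(4) for q in((133,260),(341,261),(343,371),(157,371))])
E
```

```text
disc (array([0.6131, 0.0072, 0.0274]), array([-1.7,  0.7,  0.9,  0.5, -0.3,  1.2]))
disc SW (array([0.6138, 0.0083, 0.0249]), array([-1.5,  1. ,  0.2,  1. ]))
foot (array([ 0.749 , -0.0087,  0.0037]), array([-0.7, -1.3,  0.1,  1.2, -1.1, -0. ]))
arm pt [ 6.80754859e-01 -6.53537012e-04  5.00000000e-03]
dB ends [0.41049065 0.11624688 0.028     ] [0.56968943 0.11819985 0.028     ] scr [ 0.42643013 -0.00318071  0.045     ] [5.33808894e-01 1.33408570e-04 4.50000000e-02]
dB centre [0.48525225 0.1182372  0.028     ] flakes [ 0.48562204 -0.10726019  0.004     ] [ 0.65241976 -0.07610885  0.004     ]
long corners [array([ 0.3606, -0.3638,  0.019 ]), array([ 0.3563, -0.1255,  0.019 ]), array([ 0.558 , -0.1225,  0.019 ]), array([ 0.5628, -0.3613,  0.019 ])]
short corners [array([ 0.5751, -0.3536,  0.019 ]), array([ 0.5765, -0.1108,  0.019 ]), array([ 0.7283, -0.1157,  0.019 ]), array([ 0.7281, -0.3564,  0.019 ])]
```

```bash
cat >> r.py <<'E'
PRED={"dA":(.4968,.4547,-.1036,.16),"dS":(.5499,.3461,-.1027,.11),"dB":(.4915,.1164,.014,.16)}
def look(name,out):
    """wrist picture with every dish's expected rim drawn in"""
    c=cam(robot.get_calibration("wrist"));w=robot.grab_frame("wrist");np.save(out,np.array([*c[0].ravel(),*c[1].ravel(),*c[2].ravel()]))
    w=cv2.resize(w,None,fx=1.25,fy=1.25,interpolation=cv2.INTER_CUBIC)
    for n in name:
        p=PRED[n];cv2.polylines(w,[(w2p(c,body(p,stadium(p[3])))*1.25).round().astype(int)],True,(0,255,0),1)
    cv2.imwrite(out+".png",w)
E
python3 - <<'E'
from r import *
robot.set_gripper(.085)
hover(.46,.42,.33,-.10);st()
look(["dA","dS","dB"],"pics/l1")
E
```

```text
28.6 [0.4606 0.4192 0.3302] [-1.8000e+02  2.0000e-02  1.7421e+02] w 0.0849 F [ 0.3 -0.5 -0.7] q6 36.1
```

View pics/l1.png

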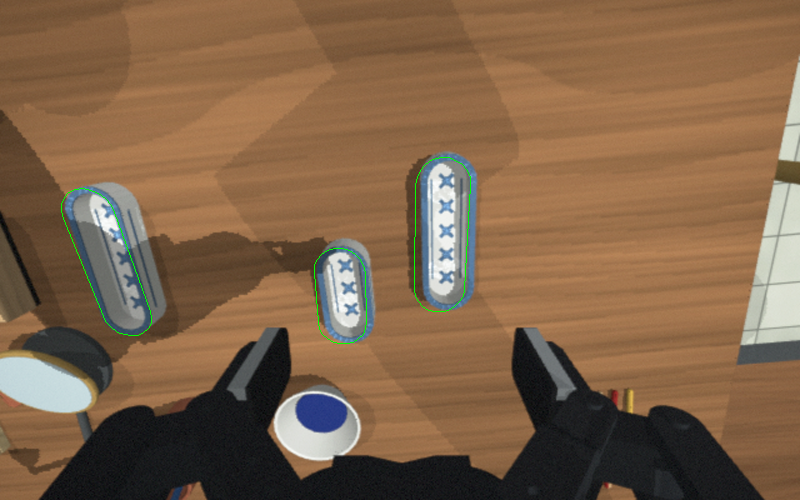

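```bash
cat >> r.py <<'E'
def ends(npy,a,b,z=.028):
    v=np.load(npy);c=(v[:9].reshape(3,3),v[9:12],v[12:])
    P=[p2w(c,np.array(q)/1.25,z) for q in(a,b)];d=P[1]-P[0];m=(P[0]+P[1])/2
    print("dish",m.round(4),"yaw",np.arctan2(d[1],d[0]).round(4),"L",np.hypot(*d[:2]).round(4));return m[0],m[1],np.arctan2(d[1],d[0])
ZG=.077
def pick(x,y,th):
    hover(x,y,.18,th);robot.set_gripper(.080)
    print("hit" if line(x,y,ZG,.08,guard=12) else "");st("down")
    robot.set_gripper(0);st("grip");z=robot.observe()["tool_pos"][2]
    line(x,y,z+.05,.05);line(x,y,z+.20,.12);st("up");return z
def show(z,mx=.6145,my=.006):
    o=robot.observe()["tool_pos"]
    line(mx-.06,my+.02,z+.20,.18,th=0);line(mx,my,z+.2005,.06);robot.pause(.3);st("show")
    robot.pause(2.3);st("shown");line(mx-.06,my,z+.20,.08)
def place(z,B,s):
    bx,by,th=B;x=bx-np.sin(th)*s;y=by+np.cos(th)*s
    line(x,y,z+.15,.15,th=th);line(x,y,z+.025,.1)
    print("touch",line(x,y,z+.008,.015,guard=3));st("set")
    robot.set_gripper(.07);robot.pause(.2)
    line(x,y,z+.15,.12);st("off")
LONG=(.460,-.2465,.014);SHORT=(.6515,-.237,-.009)
E
python3 - <<'E'
from r import *
d=ends("pics/l1.npy",(447,153),(444,311))
ends("pics/l1.npy",(342,246),(347,344))
z=pick(*d)
show(z)
w=robot.grab_frame("side");cv2.imwrite("pics/s2.png",cv2.resize(w[100:300,230:450],None,fx=2.5,fy=2.5))
E
```

```text
dish [0.4952 0.4594 0.028 ] yaw -0.0827 L 0.1629
dish [0.5497 0.3504 0.028 ] yaw -0.1013 L 0.1126

down 30.9 [0.4955 0.4596 0.0777] [1.7996e+02 5.0000e-02 1.7526e+02] w 0.0798 F [-0.1  0.4  0.9] q6 36.5
grip 31.3 [0.4957 0.4599 0.0781] [1.7992e+02 7.0000e-02 1.7527e+02] w 0.0509 F [-0.2  1.2  5.9] q6 36.5
up 33.9 [0.4949 0.4592 0.277 ] [-1.7994e+02 -7.0000e-02  1.7526e+02] w 0.0504 F [ 0.4 -0.4 -3.9] q6 36.5
show 38.0 [0.6144 0.0061 0.2787] [-1.8000e+02  1.0000e-02 -1.7999e+02] w 0.0507 F [-0.4 -0.4 -3. ] q6 -11.6
shown 40.3 [0.6145 0.006  0.2786] [-180.    0.  180.] w 0.0504 F [-0.1  0.5 -2.5] q6 -11.6
```

View pics/s2.png

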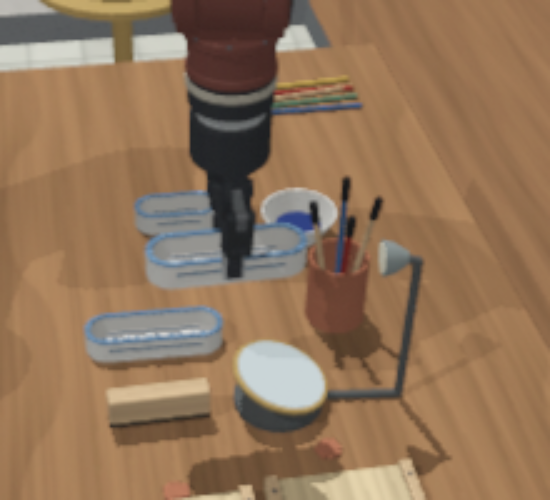

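The dish hangs level and centred in the grip, clear of the lamp. I'll place it, then look at the next one.

```bash
python3 - <<'E'
from r import *
place(.0780,LONG,-.057)
hover(.46,-.15,.36,0);look([],"pics/l2b")
hover(.50,.28,.33,-.05);robot.set_gripper(.08);look(["dS","dB"],"pics/l2")
a=cv2.imread("pics/l2b.png");b=cv2.imread("pics/l2.png")
cv2.imwrite("pics/v3.png",np.vstack([a[0:300],b[60:360]]))
E
```

```text
touch True
set 45.8 [ 0.4607 -0.3034  0.0901] [ 1.7999e+02 -1.0000e-02 -1.7920e+02] w 0.0506 F [-0.8  0.1  3.8] q6 -47.8
off 47.6 [ 0.4605 -0.3032  0.227 ] [ 1.7983e+02 -1.5000e-01 -1.7920e+02] w 0.0702 F [-0.9  0.  -0.5] q6 -47.8
```

View pics/v3.png

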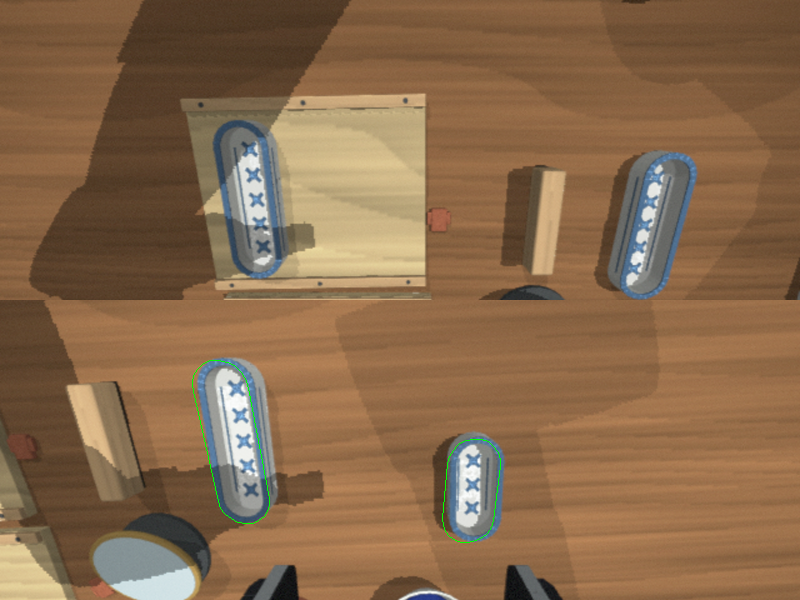

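Dish 1 lies straight and flat between the battens; contact came at exactly plank height. The short dish at (473,488) and the second long one at (232,441) haven't moved. Next is the short dish.

```bash
python3 - <<'E'
from r import *
ends("pics/l2b.npy",(242,121),(260,278),.040)
print("batten inner mid at dish"); 
v=np.load("pics/l2b.npy");c=(v[:9].reshape(3,3),v[9:12],v[12:])
print([p2w(c,np.array(q)/1.25,.019).round(4) for q in((181,98),(426,94),(426,288),(216,289))])
d=ends("pics/l2.npy",(476,195),(470,303))
z=pick(*d);show(z);place(z,SHORT,-.057)
hover(.56,-.12,.36,0);look([],"pics/l3b")
hover(.45,.10,.33,0);robot.set_gripper(.08);look(["dB"],"pics/l3")
a=cv2.imread("pics/l3b.png");b=cv2.imread("pics/l3.png")
cv2.imwrite("pics/v4.png",np.vstack([a[0:300],b[60:360]]))
E
```

```text
dish [ 0.4602 -0.3013  0.04  ] yaw -0.0099 L 0.1598
batten inner mid at dish
[array([ 0.3592, -0.3651,  0.019 ]), array([ 0.3557, -0.1267,  0.019 ]), array([ 0.5614, -0.1225,  0.019 ]), array([ 0.5625, -0.362 ,  0.019 ])]
dish [0.5489 0.3485 0.028 ] yaw -0.0444 L 0.1143

down 52.8 [0.5493 0.3487 0.0777] [1.7997e+02 6.0000e-02 1.7746e+02] w 0.0799 F [ 0.2 -0.3  1.1] q6 23.5
grip 53.2 [0.5495 0.3488 0.078 ] [1.7995e+02 8.0000e-02 1.7746e+02] w 0.0508 F [-0.7  1.   6. ] q6 23.5
up 55.7 [0.5486 0.3484 0.2769] [-1.7996e+02 -8.0000e-02  1.7746e+02] w 0.0508 F [ 0.1  0.1 -1.5] q6 23.5
show 59.2 [0.6144 0.0061 0.2786] [-1.8e+02  1.0e-02 -1.8e+02] w 0.0507 F [-0.7 -0.5 -1.5] q6 -11.6
shown 61.5 [0.6145 0.006  0.2785] [-180.   -0. -180.] w 0.0508 F [ 0.8 -0.7 -3.2] q6 -11.6
touch True
set 66.9 [ 0.6509 -0.294   0.09  ] [ 1.7999e+02 -1.0000e-02  1.7948e+02] w 0.0507 F [-0.2  0.3  5.1] q6 -34.2
off 68.7 [ 0.6506 -0.2938  0.2268] [179.86  -0.2  179.48] w 0.0698 F [-0.2  0.5 -0.4] q6 -34.2
```

View pics/v4.png

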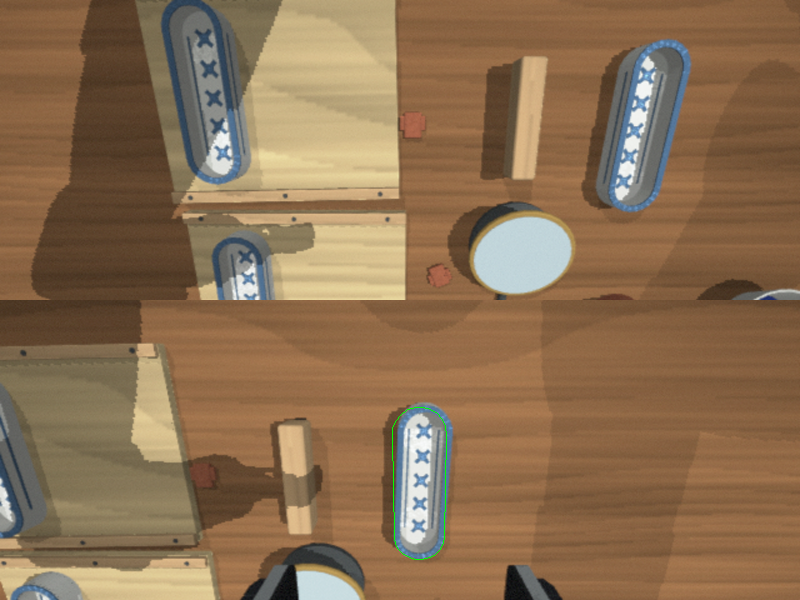

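The short dish sits between its battens. The last long dish is at (423,482), about 4 px right of where I expected it, so I'll use this reading for the pick.

```bash
python3 - <<'E'
from r import *
d=ends("pics/l3.npy",(426,165),(420,319))
z=pick(*d);show(z);place(z,LONG,.057)
hover(.48,-.12,.38,0);look([],"pics/l4b")
hover(.40,.30,.36,0);st("park")
s=robot.grab_frame("side");robot.pause(.5)
a=cv2.imread("pics/l4b.png")
cv2.imwrite("pics/v5.png",np.hstack([a[0:400,60:460],cv2.resize(s[140:400,240:440],(400,520))[120:520]]))
E
```

```text
dish [0.4907 0.1204 0.028 ] yaw -0.0204 L 0.1613

down 73.3 [0.4911 0.1204 0.0776] [1.8000e+02 6.0000e-02 1.7883e+02] w 0.0799 F [-0.  -0.3 -0.4] q6 0.1
grip 73.7 [0.4911 0.1204 0.0778] [-1.8000e+02  6.0000e-02  1.7883e+02] w 0.0511 F [-1.6 -0.5  6. ] q6 0.1
up 76.2 [0.4903 0.1204 0.2768] [-1.8000e+02 -8.0000e-02  1.7883e+02] w 0.0507 F [-0.3 -0.2 -3.3] q6 0.1
show 78.5 [0.6144 0.0061 0.2784] [-1.8e+02  1.0e-02 -1.8e+02] w 0.0509 F [ 0.5  0.3 -3.1] q6 -11.6
shown 80.8 [0.6145 0.006  0.2783] [-180.    0. -180.] w 0.0507 F [ 0.6 -0.6 -2.5] q6 -11.6
touch True
set 85.6 [ 0.4591 -0.1894  0.0898] [ 1.7999e+02 -2.0000e-02 -1.7920e+02] w 0.0505 F [-0.6 -0.6  5.1] q6 -38.3
off 87.4 [ 0.4589 -0.1893  0.2268] [ 1.7987e+02 -1.7000e-01 -1.7920e+02] w 0.0701 F [ 0.8 -0.5 -0.5] q6 -38.3
park 89.8 [0.4006 0.2993 0.3598] [-179.98   -0.    179.94] w 0.07 F [ 1.2  0.3 -0.4] q6 21.8
```

View pics/v5.png

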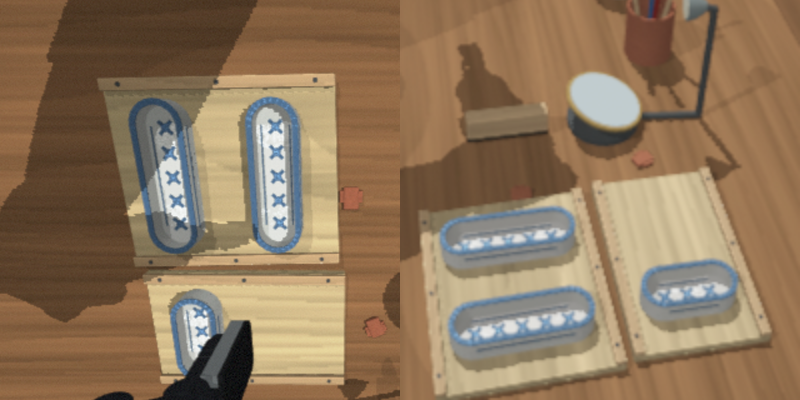

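All three dishes lie flat between the battens. The boards are clear, the flakes are on the bench, the scraper is standing, and the jar and bowl are untouched.

```bash
python3 -c "
from plant import robot
print(robot.job_done())"
```

```text
the job is handed in; nothing more can be done
None
```

I handed the job in at about 90 s: both boards are scraped clear, the scraper is back on the bench, and the three dishes present were each shown over the mirror and set down flat, two long on the wide board and one short on the narrow.

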